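# Tip the backing block out of its flush pocket and lay it over the panel slot

### The arm

A 6-joint arm with a two-finger parallel gripper is mounted at the origin on the work surface. World frame = base frame: x ahead of the robot, y to its left, z up, the work surface at z = 0. Lengths are in mm, angles in rad, forces in N, time in s.
With the tool pointing down it reaches from about 350 to 775 mm from the base axis. Payload 7.3 kg.
Tool frame: the origin (TCP) lies at the very end of the fingers, on their centre line; the grasp point (between the pads) lies 19 mm behind it; x points along the fingers, z is the direction in which the jaws open and shut, and the axes are right-handed (so a half turn about x gives the same grasp; the last joint's range is limited). The gripper opens to 92 mm and grips with 3 to 60 N. Pads are 19 mm wide; open, the fingers measure 130 mm over their backs; the gripper's body (75 mm by 190 mm) begins 47 mm behind the grasp point.
Start: joints at [-1.352, 0.342, 1.524, -0, 1.275, -0.146], TCP at [187.323, -490.464, 226.741] pointing down, gripper open.
Joint ranges: [-2.53, 2.53], [-0.77, 2.02], [0.04, 2.7], [-1, 4.14], [0.28, 2.66], [-3.11, 3.11]. Speed limits (rad/s): [2.57, 2.57, 3.14, 3.14, 3.14, 3.14].

### API

Orientations are given as [roll, pitch, yaw] about the fixed x, y, z axes, in that order (R = Rz(yaw) Ry(pitch) Rx(roll)).
In Python, from plant import * gives the robot as it stands.
- The arm moves only by the tool carry_out, never from a script. Its argument "rows" is a list of rows, each a list of 4 numbers: the shift along the world's x, y, z in mm, then the turn about the world's z in degrees. In form: [[x, y, z, twist], ...]. A call has 1 to 20 rows; each row is the pose to reach, as a shift and turn from the pose measured when the call began; what a row does not reach only later rows make up. A row lasts 1/12 s, in which the tool goes at most 41.7 mm and 7.16 degrees, less where a joint would pass 70% of its speed; a pose out of reach is approached as far as the arm can. A call with a gripper value outside its range is refused whole. "hand" is the finger opening in mm, from 0 to 91.8, set as the call begins (left out, the last holds). The fingers move at their own pace and stop on an object; the grip force is fixed at half the most. Time passes only in rows, so rows that repeat a pose let the fingers close. It gives the time, the measured TCP pose, the force and the opening at its end, in the units of the state.
- get_obs(): the state, without advancing time (a new reading comes with each control period).
- capture(name): name is "side" or "top"; returns the picture (384x512x3 uint8, red, green, blue); there is no depth.
- camera_info(name): a dict with "camera_matrix" (3x3 intrinsics, pixels), "dist" ([k1, k2, p1, p2, k3] as OpenCV has them; the pictures are not rectified), "pose" (4x4, takes a point from camera to world coordinates). Camera axes: x right, y down, z forward; pixel columns grow to the right and rows downward; lengths in mm; the calibration is good to about 2 mm. A picture is of the moment at which its call begins. camera_info takes no time and is no camera call.
- close_job(): hands the job in, once; it reports no verdict.
The state is a dict: "time": time; "joint_positions": joint angles; "dq": joint speeds; "tau": joint torques, N m; "tool_pos": TCP position; "tcp_rot": TCP orientation; "contact_force": force on the tool from outside, world axes, zero at the start; "moment": the same for the moment, N m; "grip_width": finger opening in mm.
Only numpy, scipy, OpenCV 4.12 (cv2) and the standard library are available. Lean on these libraries where they do the work, as an engineer would, in place of code of your own. Each camera call takes 0.05 s, during which the arm holds its last target. There are 200 camera calls.

### The job

Take the plain solid aluminium backing block (the one with no hole and no groove) out of the grey storage tray: press down on its end next to the finger scoop so that it tips and its other end stands up, then grip the raised end. Lay it gently and flat on the black panel so that it covers the slot, centred on it and lined up with it lengthwise, ready for welding. Leave the other two blocks in their pockets.

Things in the scene. Friction and masses are not known exactly. Their poses are not given: they have to be found in the camera images.
- plain_center (a point): Centre of the plain backing block: solid bare aluminium bar, 80 mm long (x), 42 wide (y), 20 thick (z), 0.18 kg, flat in one tray pocket, top flush. To tip it, press its -x end (nearer the robot) 10-12 mm down, shut fingers centred 4 mm in from that end. It rocks over, stays tilted about 35 degrees when let go, +x end 17-20 mm proud: grip its 42 mm width there, above the tray's top.
- tray: Fixed grey tray, 114 x 210 mm, top 60 mm above its origin at table height. Three equal pockets along y (-70, 0, 70 mm), block centres at x = 0; 2 mm gaps at a block's sides and +x end, 12 mm open finger scoop at its -x end. Floor 40 mm high from x = -3 to 42 mm; from that line it falls to -x at 35 degrees, to a toe stop 40 mm down, 10 mm high, where a tipped block comes to rest.
- slot (a point): Centre of the slot at the upper surface of the fixed black panel (180 x 220 mm, top 30 mm above the table). The slot is a 50 x 14 mm rectangular through-hole, long along this point's x, z up; a bright ground margin 102 x 66 mm surrounds it. A loose dark magnet, 36 mm square and 22 mm high, lies on the panel 65 mm to -x and 85 mm to +y of the slot.
- holed_center (a point): Centre of another aluminium block of the same outer size, with a 22 mm square hole through its middle; it lies flush in another pocket of the tray and stays there.
- grooved_center (a point): Centre of a third aluminium block of the same outer size, with a groove 14 mm wide and 10 mm deep along the whole length of its top; it lies flush in another pocket of the tray and stays there.
There are look-alikes about, which are no part of the job. What is shaped like the part that bears plain_center but brown or pink is not meant.

How it is judged:
By the outcome, as a careful person would: the job done as asked, in the order asked, and still so for the second after the job is handed in, with the robot touching nothing.
It also fails if it takes over 42 s, if anything falls off the work surface, if the arm or the gripper's body presses on something with over 40 N, if the wrist force passes 120 N, or if a joint passes its speed limit or range.

## Working session

There is one attempt and no reset: what is moved stays moved. The work goes in short steps, Python scripts to look and compute and a tool call to move; the robot and the scene stay as the last step left them, time stands still between calls to the robot, and variables do not carry over. Pictures are saved under pics/ and viewed, about 8 in all and at most 12, crops included, and the job is handed in when it is done.

Besides the shell and the picture viewer there is one more tool, called after "Request:" by a JSON object that holds its "name" and its "arguments", one argument or row to a line. carry_out: Moves the arm, as the interface text tells. Its arguments: {"type":"object","properties":{"rows":{"type":"array"},"hand":{"type":"number"}},"required":["rows"]}

```bash
mkdir -p pics; ls; python3 - <<'E'
from plant import *
import cv2,numpy as np
o=get_obs();print({k:np.round(v,3) for k,v in o.items()})
for n in("side","top"):
    c=camera_info(n);print(n,np.round(c["camera_matrix"],1).tolist(),c["dist"],np.round(c["pose"],3).tolist())
    cv2.imwrite(f"pics/{n}0.png",capture(n)[:,:,::-1])
E
```

```text
pics
{'time': np.float64(0.0), 'joint_positions': array([-1.352,  0.343,  1.525,  0.   ,  1.275, -0.146]), 'dq': array([-0.   ,  0.   ,  0.001, -0.002,  0.001, -0.001]), 'tau': array([  0.   , -43.124, -24.422,   0.072,   0.056,  -0.   ]), 'tool_pos': array([ 187.217, -490.043,  226.064]), 'tcp_rot': array([2.991, 1.569, 1.785]), 'contact_force': array([ 0.291,  0.683, -0.565]), 'moment': array([-0.02, -0.02, -0.01]), 'grip_width': np.float64(91.887)}
side [[439.3, 0.0, 253.5], [0.0, 439.3, 182.8], [0.0, 0.0, 1.0]] [-0.10850324  0.          0.          0.          0.        ] [[-0.939, -0.271, 0.211, 235.341], [-0.343, 0.722, -0.602, 824.902], [0.011, -0.637, -0.771, 1065.681], [0.0, 0.0, 0.0, 1.0]]
top [[391.4, 0.0, 256.8], [0.0, 391.4, 189.4], [0.0, 0.0, 1.0]] [-0.0145257  0.         0.         0.         0.       ] [[-0.007, -0.996, 0.084, 403.735], [-1.0, 0.007, -0.003, 53.989], [0.003, -0.084, -0.996, 1032.877], [0.0, 0.0, 0.0, 1.0]]
```

View pics/top0.png

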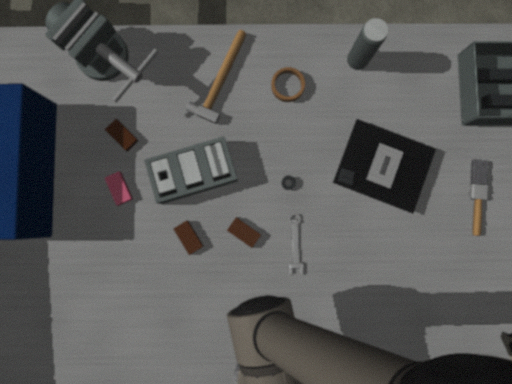

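View pics/side0.png

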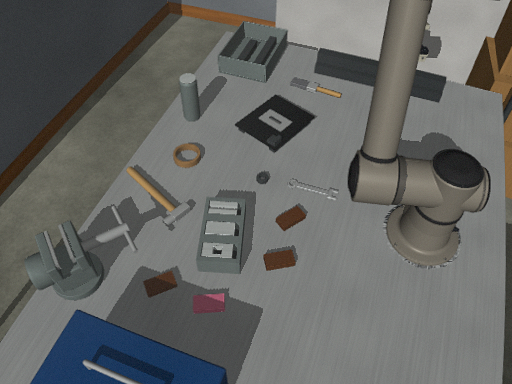

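The top view shows the tray centred near (191,170), with the holed block on the left, the plain one in the middle (190,168) and the grooved one on the right. The panel is near (385,165), with the magnet at its lower left. The side view agrees. Next I'll take enlarged crops for corner measurement.

```bash
python3 - <<'E'
import cv2,numpy as np
a=cv2.imread("pics/top0.png")
def crop(x,y,w,h,s):return cv2.resize(a[y:y+h,x:x+w],None,fx=s,fy=s,interpolation=cv2.INTER_CUBIC)
t=crop(140,130,100,75,5);p=crop(325,115,115,100,5)
t=cv2.convertScaleAbs(t,alpha=1.5);p=cv2.convertScaleAbs(p,alpha=1.5)
cv2.imwrite("pics/t1.png",crop(140,130,100,75,8));cv2.imwrite("pics/p1.png",cv2.convertScaleAbs(crop(325,115,115,100,6),alpha=1.5))
E
```

```text
(no output)
```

View pics/t1.png

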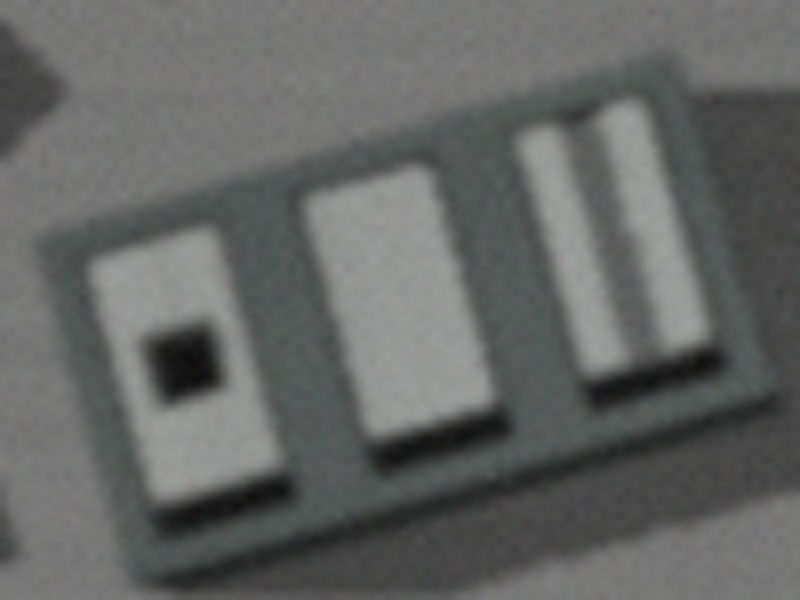

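View pics/p1.png

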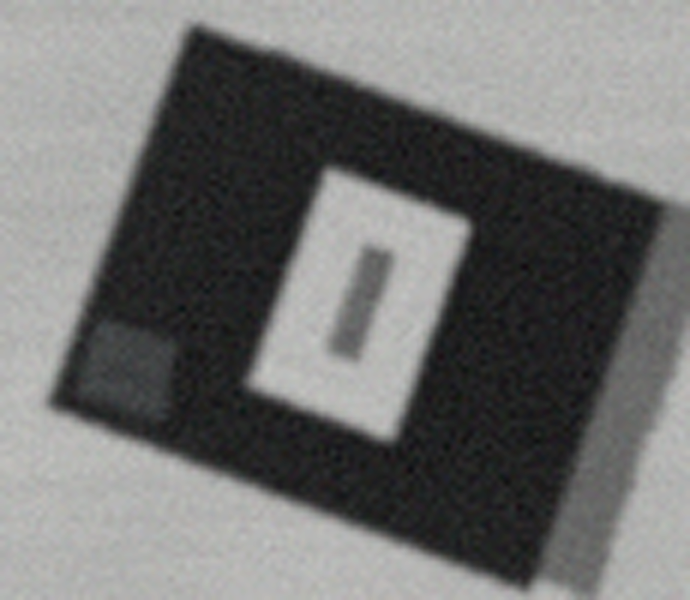

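The crop shows the plain block's corners at about (303,198), (433,165), (497,410) and (367,440) at 8x. The finger scoop is the dark strip at its lower (-x) end. The margin's corners are at about (325,168), (470,215), (393,442) and (247,385) at 6x. I'll back-project these regions.

```bash
cat > h.py <<'E'
import cv2,numpy as np
from plant import *
def toworld(n,px,z):
    c=camera_info(n);P=np.array(c["pose"])
    u=cv2.undistortPoints(np.float64(px).reshape(-1,1,2),np.array(c["camera_matrix"]),np.array(c["dist"])).reshape(-1,2)
    d=np.c_[u,np.ones(len(u))]@P[:3,:3].T
    return P[:3,3]+d*((z-P[2,3])/d[:,2])[:,None]
def topix(n,pts):
    c=camera_info(n);T=np.linalg.inv(np.array(c["pose"]))
    return cv2.projectPoints(np.float64(pts).reshape(-1,1,3),cv2.Rodrigues(T[:3,:3])[0],T[:3,3],np.array(c["camera_matrix"]),np.array(c["dist"]))[0].reshape(-1,2)
def blob(img,seed,thr,n,z,inv=False,s=8,r=45):
    """min-area rect of the blob at seed, in world mm at height z"""
    x,y=int(seed[0])-r,int(seed[1])-r
    g=cv2.cvtColor(img,cv2.COLOR_RGB2GRAY)[y:y+2*r,x:x+2*r]
    g=cv2.GaussianBlur(cv2.resize(g,None,fx=s,fy=s,interpolation=cv2.INTER_CUBIC),(0,0),3)
    m=((g<thr) if inv else (g>thr)).astype(np.uint8)
    _,l=cv2.connectedComponents(m,connectivity=4)
    k=l[int((seed[1]-y)*s),int((seed[0]-x)*s)]
    c=max(cv2.findContours((l==k).astype(np.uint8),cv2.RETR_EXTERNAL,cv2.CHAIN_APPROX_NONE)[0],key=len).reshape(-1,2)
    w=toworld(n,(c+.5)/s-.5+[x,y],z)[:,:2]
    (cx,cy),(a,b),ang=cv2.minAreaRect(w.astype(np.float32))
    if a<b:a,b,ang=b,a,ang+90
    return np.round([cx,cy,a,b,(ang+90)%180-90],1),m
E
python3 - <<'E'
from h import *
for n,sp,sm,ss in(("top",(190,168),(375,165),(385.5,165.5)),("side",(220,228),(264,117),(273,120))):
    im=cv2.imread(f"pics/{n}0.png")[:,:,::-1].copy();g=cv2.cvtColor(im,cv2.COLOR_RGB2GRAY)
    v=[g[int(b),int(a)] for a,b in(sp,sm,ss)];print(n,v)
    for t in(115,125,135,145):
        try:print(t,"plain",blob(im,sp,t,n,60)[0],"margin",blob(im,sm,t,n,30,r=35)[0],"slot",blob(im,ss,t,n,30,inv=True,r=20)[0])
        except Exception as e:print(t,e)
E
```

```text
top [np.uint8(152), np.uint8(122), np.uint8(73)]
115 plain [542.9 219.4  79.4  42.   16. ] margin [ 548.5 -280.5   96.6   60.5  -21.8] slot [ 549.1 -280.9   56.3   19.9  -21.8]
125 plain [542.8 219.2  78.   40.3  15.9] margin [ 551.3 -255.5  186.4  182.9   89.6] slot [ 550.6 -280.9  106.8  104.2   -1.7]
135 plain [542.7 219.1  76.3  38.5  15.6] margin [ 551.3 -255.5  186.4  182.9   89.6] slot [ 550.6 -280.9  106.8  104.2   -1.7]
145 plain [542.4 219.2  74.2  36.2  16.5] margin [ 551.3 -255.5  186.4  182.9   89.6] slot [ 550.6 -280.9  106.8  104.2   -1.7]
side [np.uint8(149), np.uint8(126), np.uint8(100)]
115 plain [541.5 222.5  80.1  46.6  16.5] margin [ 546.8 -278.1   98.7   62.2  -21.8] slot [ 546.6 -279.    56.1   19.1  -21.1]
125 plain [541.4 222.7  79.4  45.3  16.5] margin [ 546.9 -278.    96.2   59.1  -21.7] slot [ 546.7 -278.9   59.5   24.3  -19.6]
135 plain [541.4 222.5  78.9  44.2  16.6] margin [ 587.9 -295.5  368.8  266.6  -69. ] slot [ 552.9 -281.7  208.2  145.7  -69.9]
145 plain [541.4 222.7  78.3  43.   16.6] margin [ 587.9 -295.5  368.8  266.6  -69. ] slot [ 552.9 -281.7  208.2  145.7  -69.9]
```

Both views agree on the offset from plain block to slot. The plain block is at about (542,220) with yaw 16°, and the slot at about (548,-280) with yaw -21.8°. The jaw axis now points to -69.1°, so the tray needs about -5° of twist and the panel about -38° more. Moving above the press point now.

Request:
{"name": "carry_out", "arguments": {
  "rows": [
    [150, 175, 0, -5],
    [300, 350, 0, -5],
    [300, 350, 0, -5],
    [300, 350, 0, -5],
    [300, 350, 0, -5],
    [300, 350, 0, -5],
    [300, 350, 0, -5],
    [300, 350, 0, -5],
    [300, 350, 0, -5],
    [300, 350, 0, -5],
    [320, 700, 0, -5],
    [320, 700, 0, -5],
    [320, 700, 0, -5],
    [320, 700, 0, -5],
    [320, 700, 0, -5],
    [320, 700, 0, -5],
    [320, 700, 0, -5],
    [320, 700, 0, -5],
    [320, 700, 0, -5],
    [320, 700, 0, -5]
  ],
  "hand": 0
}}

```text
time: 1.77
tool_pos: [506.8, 215.0, 225.6]
tcp_rot: [3.053, 1.568, 1.764]
contact_force: [-0.4, -0.8, -0.6]
grip_width: 0.5
```

Request:
{"name": "carry_out", "arguments": {
  "rows": [
    [1, -4, -40, 0],
    [1, -4, -80, 0],
    [1, -4, -110, 0],
    [1, -4, -130, 0],
    [1, -4, -140, 0],
    [1, -4, -140, 0]
  ]
}}

```text
time: 2.27
tool_pos: [506.4, 210.3, 83.3]
tcp_rot: [-2.167, 1.565, 2.827]
contact_force: [-0.6, -0.5, 0.5]
grip_width: 0.7
```

```bash
python3 - <<'E'
from h import *
import numpy as np
o=get_obs();p=o["tool_pos"];print(p,np.degrees(o["tcp_rot"][2]-o["tcp_rot"][0]),o["joint_positions"])
out=[]
for n in("top","side"):
    im=capture(n);cv2.imwrite(f"pics/{n}1.png",im[:,:,::-1])
    q=topix(n,[p])[0];print(n,q)
    x,y=int(q[0])-40,int(q[1])-45
    out.append(cv2.resize(im[y:y+75,x:x+50] if 0 else im[y:y+80,x:x+80],None,fx=5,fy=5,interpolation=cv2.INTER_CUBIC))
    print("crop",x,y)
cv2.imwrite("pics/c1.png",np.hstack(out)[:,:,::-1])
E
```

```text
[506.40100708 210.25366683  83.25586646] 286.10980764151185 [0.2519179  0.53966513 1.64202305 0.00378989 0.96480284 1.53937877]
top [191.45651651 180.48820741]
crop 151 135
side [233.18890661 223.28321754]
crop 193 178
```

View pics/c1.png

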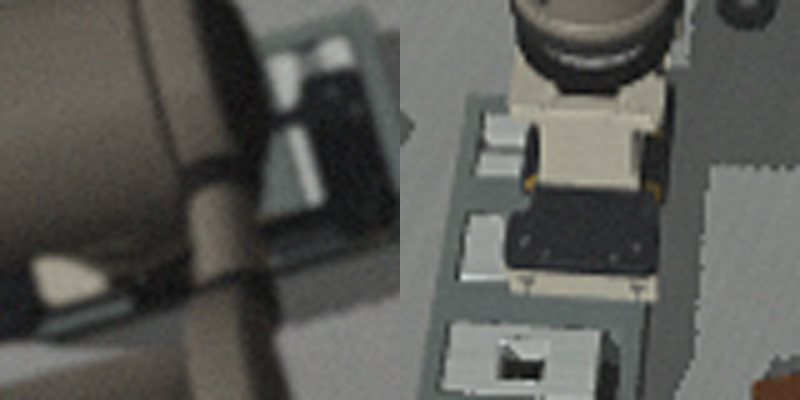

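The side crop shows the gripper body hiding the fingers over the plain block. The body's near lower edge runs from about (215,236.5) to (244,238) in the picture. I'll check that edge against the kinematics.

```bash
python3 - <<'E'
from h import *
p=np.array([506.4,210.3,83.3]);a=np.radians(106.1);u=np.array([np.cos(a),np.sin(a),0]);v=np.array([np.sin(a),-np.cos(a),0])
for h in(66,):
  for s in(-37.5,37.5):print(topix("side",[p+95*u+s*v+[0,0,h]]))
print(toworld("side",[[215,236.6],[244,238]],149.3), p+95*u+37.5*v,p+95*u-37.5*v)
# tray frame from the three blocks
for n,S in(("top",[(158,167),(190,168),(214,165)]),("side",[(208,250),(220,228),(224,205)])):
    im=cv2.imread(f"pics/{n}0.png")[:,:,::-1].copy()
    for s in S:print(n,blob(im,s,115,n,60)[0])
E
```

```text
[[243.99928841 241.09090615]]
[[213.50096905 239.06608311]]
[[515.45363498 304.10258768 149.3       ]
 [447.18812973 282.84883102 149.3       ]] [516.08432622 311.97331914  83.3       ] [444.02588966 291.17472015  83.3       ]
top [523.5 286.8  79.4  42.   16.4]
top [542.9 219.4  79.4  42.   16. ]
top [559.  165.1  79.4  15.4  16.2]
side [522.  289.5  79.8  45.6  16.3]
side [541.5 222.5  80.1  46.6  16.5]
side [561.  155.1  80.4  47.1  16.1]
```

The lengthwise position matches within about 2 mm. The heightwise part isn't reliable because the body outline is rounded. All three blocks give a yaw of 16.2°. Pressing now.

Request:
{"name": "carry_out", "arguments": {
  "rows": [
    [1, 0, -12, 0],
    [1, 0, -19, 0],
    [1, 0, -22, 0],
    [1, 0, -24, 0],
    [1, 0, -26, 0],
    [1, 0, -28, 0],
    [1, 0, -30, 0],
    [1, 0, -32, 0],
    [1, 0, -34, 0],
    [1, 0, -34, 0]
  ]
}}

```text
time: 3.2
tool_pos: [509.3, 210.9, 52.0]
tcp_rot: [2.908, 1.568, 1.618]
contact_force: [-0.1, 0.2, 0.0]
grip_width: 0.2
```

Request:
{"name": "carry_out", "arguments": {
  "rows": [
    [-1, 0, -2, 0],
    [-1, 0, -3, 0],
    [-1, 0, -3, 0]
  ]
}}

```text
time: 3.45
tool_pos: [508.1, 210.8, 48.7]
tcp_rot: [3.07, 1.568, 1.78]
contact_force: [0.0, 0.3, 0.5]
grip_width: 0.2
```

Request:
{"name": "carry_out", "arguments": {
  "rows": [
    [0, 0, 20, 0],
    [0, 0, 60, 0],
    [5, 0, 100, 0],
    [-20, -20, 120, 0],
    [-60, -60, 130, 0],
    [-100, -100, 130, 0],
    [-120, -130, 130, 0],
    [-120, -130, 130, 0]
  ],
  "hand": 91
}}

```text
time: 4.12
tool_pos: [385.1, 79.2, 178.9]
tcp_rot: [-2.88, 1.568, 2.114]
contact_force: [0.9, -0.7, 0.5]
grip_width: 49.5
```

```bash
python3 - <<'E'
from h import *
o=get_obs();print(o["tool_pos"],o["time"])
out=[]
for n,(x,y) in(("top",(140,130)),("side",(175,180))):
    im=capture(n);cv2.imwrite(f"pics/{n}2.png",im[:,:,::-1])
    out.append(cv2.resize(im[y:y+100,x:x+100],None,fx=4,fy=4,interpolation=cv2.INTER_CUBIC))
cv2.imwrite("pics/c2.png",np.hstack(out)[:,:,::-1])
E
```

```text
[385.10593279  79.20635985 178.85044501] 4.1167
```

View pics/c2.png

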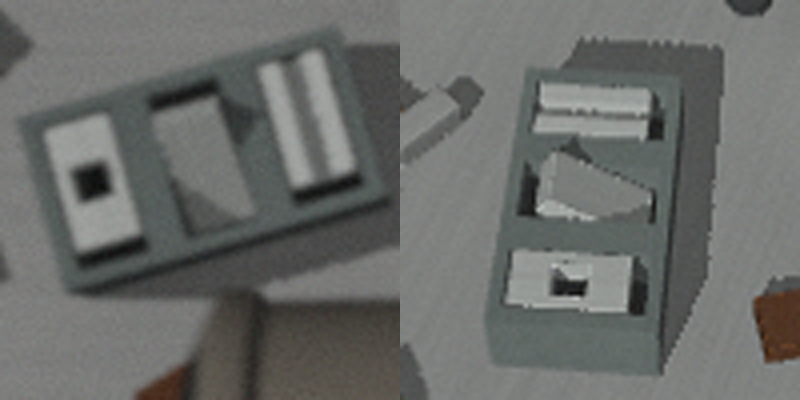

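The block tipped: its +x end is raised in both views, with the top edge at about (178,157) to (193,154) in the top picture. Checking that edge against the expected height of 79 mm.

```bash
python3 - <<'E'
from h import *
w=toworld("top",[[177.9,156.8],[193.2,153.6]],79.4);print(w,w.mean(0),np.hypot(*(w[1]-w[0])[:2]))
w=toworld("side",[[175+554/4,180+150/4],[175+540/4-100,180+185/4]],79.4);print(w)
E
```

```text
[[565.71129355 244.69536624  79.4       ]
 [573.40824411 207.05666337  79.4       ]] [569.55976883 225.87601481  79.4       ] 38.41763919260423
[[308.01815815 113.13056284  79.4       ]
 [562.40760304 238.78863342  79.4       ]]
```

```bash
python3 - <<'E'
from h import *
c=np.array([542.3,220.5]);a=np.radians(16.2);R=np.array([[np.cos(a),-np.sin(a)],[np.sin(a),np.cos(a)]])
pts=[[18.3,21,79.4],[18.3,-21,79.4],[29.7,21,63],[29.7,-21,63],[-9.4,21,60],[-9.4,-21,60],[42,23,60],[42,-23,60]]
W=[[*(c+R@q[:2]),q[2]] for q in pts]
for n,o in(("top",(140,130)),("side",(175,180))):
    im=cv2.imread(f"pics/{n}2.png");P=topix(n,W)
    v=cv2.resize(im[o[1]:o[1]+100,o[0]:o[0]+100],None,fx=4,fy=4,interpolation=cv2.INTER_CUBIC)
    for i,p in enumerate(P):cv2.circle(v,tuple(np.int32((p-o+.5)*4)),2,[(0,0,255),(0,255,0),(255,0,0),(0,255,255)][i//2],-1)
    globals()[n]=v
cv2.imwrite("pics/c3.png",np.hstack([top,side]))
E
```

```text
(no output)
```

View pics/c3.png

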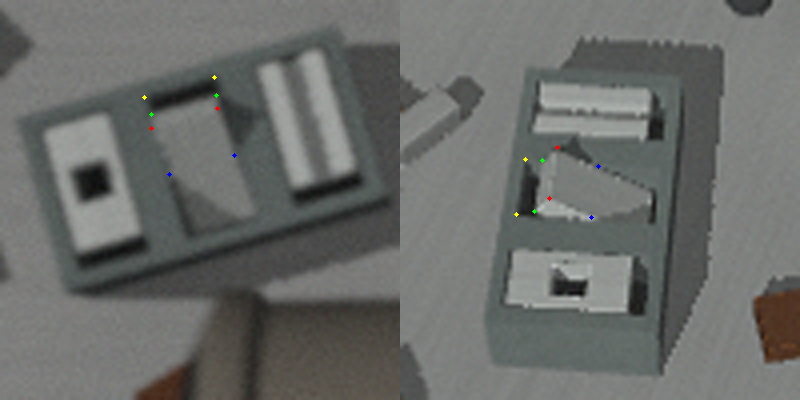

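The projected model sits on the tipped block within about 1–2 mm in both views. Next I'll go to the grip pose at (556,224), jaws open to 70.

Request:
{"name": "carry_out", "arguments": {
  "rows": [
    [40, 35, 0, 0],
    [80, 70, 0, 0],
    [110, 95, -10, 0],
    [140, 120, -30, 0],
    [165, 140, -50, 0],
    [171, 145, -70, 0],
    [171, 145, -80, 0],
    [171, 145, -80, 0],
    [171, 145, -80, 0]
  ],
  "hand": 70
}}

```text
time: 4.97
tool_pos: [556.1, 224.1, 98.4]
tcp_rot: [-2.412, 1.567, 2.579]
contact_force: [-0.0, -0.5, 0.1]
grip_width: 69.9
```

Request:
{"name": "carry_out", "arguments": {
  "rows": [
    [0, 0, -15, 0],
    [0, 0, -25, 0],
    [0, 0, -31, 0],
    [0, 0, -35, 0],
    [0, 0, -35, 0],
    [0, 0, -35, 0]
  ]
}}

```text
time: 5.47
tool_pos: [556.3, 224.0, 64.0]
tcp_rot: [-2.568, 1.567, 2.423]
contact_force: [0.4, 0.1, 0.3]
grip_width: 70.0
```

Request:
{"name": "carry_out", "arguments": {
  "rows": [
    [0, 0, 0, 0],
    [0, 0, 0, 0],
    [0, 0, 0, 0],
    [0, 0, 0, 0],
    [0, 0, 0, 0],
    [0, 0, 0, 0],
    [0, 0, 0, 0],
    [0, 0, 0, 0]
  ],
  "hand": 30
}}

```text
time: 6.13
tool_pos: [556.4, 224.1, 64.2]
tcp_rot: [-2.662, 1.568, 2.329]
contact_force: [-0.6, 0.6, 0.9]
grip_width: 41.8
```

Gripped: the opening is 41.8 mm. Lifting straight up, slowly at first.

Request:
{"name": "carry_out", "arguments": {
  "rows": [
    [0, 0, 5, 0],
    [0, 0, 12, 0],
    [0, 0, 20, 0],
    [0, 0, 30, 0],
    [0, 0, 42, 0],
    [0, 0, 56, 0],
    [0, 0, 72, 0],
    [0, 0, 88, 0],
    [0, 0, 100, 0],
    [0, 0, 106, 0],
    [0, 0, 106, 0]
  ]
}}

```text
time: 7.05
tool_pos: [557.2, 224.3, 172.4]
tcp_rot: [2.445, 1.567, 1.154]
contact_force: [1.3, -0.1, -2.6]
grip_width: 41.9
```

```bash
python3 - <<'E'
from h import *
o=get_obs();print(o["tool_pos"],o["contact_force"],o["moment"],o["grip_width"])
out=[]
for n,(x,y) in(("top",(140,120)),("side",(175,130))):
    im=capture(n);cv2.imwrite(f"pics/{n}3.png",im[:,:,::-1])
    out.append(cv2.resize(im[y:y+130,x:x+100],None,fx=4,fy=4,interpolation=cv2.INTER_CUBIC))
cv2.imwrite("pics/c4.png",np.hstack(out)[:,:,::-1])
E
```

```text
[557.23870125 224.34980149 172.43602706] [ 1.26718669 -0.09521451 -2.60631804] [ 0.05079956 -0.05681199 -0.02805121] 41.93534705544599
```

View pics/c4.png

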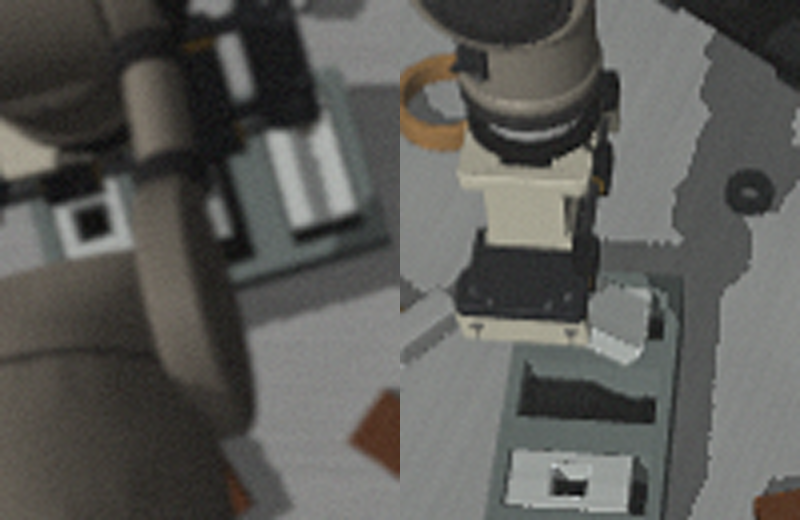

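The block is held, still tilted, and clear of the tray, with the other two blocks in place. Carrying it over the panel to TCP (577,-291) with jaws at -111.8°.

Request:
{"name": "carry_out", "arguments": {
  "rows": [
    [0, -10, 0, 0],
    [1, -30, 0, -2],
    [2, -60, 0, -5],
    [3, -92, 0, -8],
    [5, -126, 0, -11],
    [6, -160, 0, -14],
    [8, -194, 0, -17],
    [9, -228, 0, -20],
    [10, -262, 0, -23],
    [12, -296, 0, -26],
    [13, -330, 0, -29],
    [15, -364, 0, -32],
    [16, -398, 0, -34],
    [17, -432, 0, -36],
    [18, -462, 0, -37],
    [19, -488, 0, -37.8],
    [19.5, -505, 0, -37.8],
    [19.5, -513, 0, -37.8],
    [19.5, -515.5, 0, -37.8],
    [19.5, -515.5, 0, -37.8]
  ]
}}

```text
time: 8.82
tool_pos: [575.1, -291.5, 169.2]
tcp_rot: [-2.36, 1.566, 1.971]
contact_force: [-0.7, 0.2, -2.3]
grip_width: 41.7
```

Request:
{"name": "carry_out", "arguments": {
  "rows": [
    [0, 0, -10, 0],
    [0, 0, -30, 0],
    [0, 0, -50, 0],
    [0, 0, -65, 0],
    [0, 0, -75, 0],
    [0, 0, -80, 0],
    [0, 0, -80, 0],
    [0, 0, -80, 0]
  ]
}}

```text
time: 9.48
tool_pos: [575.5, -291.2, 89.7]
tcp_rot: [-2.456, 1.567, 1.876]
contact_force: [0.0, -0.4, -2.0]
grip_width: 41.5
```

```bash
python3 - <<'E'
from h import *
o=get_obs();print(o["tool_pos"],np.degrees(o["tcp_rot"][2]-o["tcp_rot"][0]),o["contact_force"],o["moment"],o["grip_width"])
out=[]
for n,(x,y) in(("top",(330,110)),("side",(225,50))):
    im=capture(n);cv2.imwrite(f"pics/{n}4.png",im[:,:,::-1])
    out.append(cv2.resize(im[y:y+110,x:x+100],None,fx=4,fy=4,interpolation=cv2.INTER_CUBIC))
cv2.imwrite("pics/c5.png",np.hstack(out)[:,:,::-1])
E
```

```text
[ 575.46964137 -291.15195402   89.70094477] 248.1817432334601 [ 0.03208723 -0.39342183 -1.98613269] [-0.0039325  -0.00532059 -0.0020843 ] 41.46998529331083
```

View pics/c5.png

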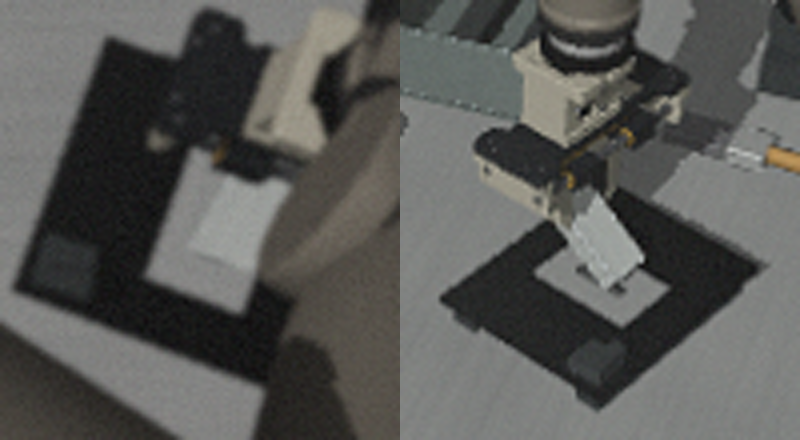

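The block hangs tilted over the slot with the jaws at -111.8°. The magnet at the lower left of the panel is clear. Lowering in steps and watching the force.

Request:
{"name": "carry_out", "arguments": {
  "rows": [
    [1, 0, -4, 0],
    [1, 0, -8, 0],
    [1, 0, -11, 0],
    [1, 0, -14, 0],
    [1, 0, -16, 0],
    [1, 0, -18, 0],
    [1, 0, -20, 0],
    [1, 0, -22, 0],
    [1, 0, -24, 0],
    [1, 0, -24, 0]
  ]
}}

```text
time: 10.42
tool_pos: [579.0, -292.9, 68.4]
tcp_rot: [1.905, 1.565, -0.047]
contact_force: [4.7, -1.7, 6.2]
grip_width: 41.6
```

Request:
{"name": "carry_out", "arguments": {
  "rows": [
    [0, 0, -2, 0],
    [0, 0, -4, 0],
    [0, 0, -6, 0],
    [0, 0, -8, 0],
    [0, 0, -10, 0],
    [0, 0, -12, 0],
    [0, 0, -14, 0],
    [0, 0, -14, 0]
  ]
}}

```text
time: 11.08
tool_pos: [580.8, -294.0, 55.6]
tcp_rot: [1.658, 1.56, -0.294]
contact_force: [3.5, -1.1, 4.4]
grip_width: 41.4
```

Request:
{"name": "carry_out", "arguments": {
  "rows": [
    [-1, 0, -2, 0],
    [-2, 0.5, -4, 0],
    [-3, 1, -6, 0],
    [-4, 1.5, -8, 0],
    [-4, 1.5, -9, 0],
    [-4, 1.5, -10, 0],
    [-4, 1.5, -11, 0],
    [-4, 1.5, -11, 0]
  ]
}}

```text
time: 11.75
tool_pos: [576.6, -292.5, 44.2]
tcp_rot: [1.673, 1.561, -0.279]
contact_force: [1.6, -0.9, 2.6]
grip_width: 41.7
```

```bash
python3 - <<'E'
from h import *
o=get_obs();print(o["tool_pos"],np.degrees(o["tcp_rot"][2]-o["tcp_rot"][0]),o["contact_force"],o["moment"],o["grip_width"])
out=[]
for n,(x,y) in(("top",(330,110)),("side",(225,70))):
    im=capture(n);cv2.imwrite(f"pics/{n}5.png",im[:,:,::-1])
    out.append(cv2.resize(im[y:y+100,x:x+80],None,fx=5,fy=5,interpolation=cv2.INTER_CUBIC))
cv2.imwrite("pics/c6.png",np.hstack(out)[:,:,::-1])
E
```

```text
[ 576.60370747 -292.46453143   44.23367061] -111.84367184970871 [ 1.60106045 -0.89217759  2.6048434 ] [-0.05233401 -0.09692487  0.02778567] 41.68745068044485
```

View pics/c6.png

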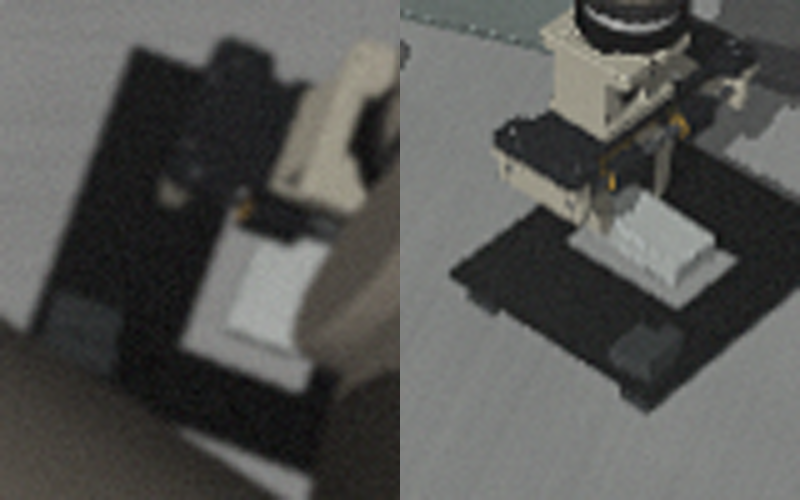

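The block is nearly flat over the margin and well inside it. Lowering the last 6 mm or so.

Request:
{"name": "carry_out", "arguments": {
  "rows": [
    [0, 0.5, -1, 0],
    [0, 0.5, -2, 0],
    [0, 1, -3, 0],
    [0, 1, -4, 0],
    [0, 1, -4, 0]
  ]
}}

```text
time: 12.27
tool_pos: [576.5, -291.4, 40.1]
tcp_rot: [1.685, 1.561, -0.267]
contact_force: [2.0, -1.2, 3.1]
grip_width: 41.5
```

Request:
{"name": "carry_out", "arguments": {
  "rows": [
    [0, 0, -1, 0],
    [0, 0, -2, 0],
    [0, 0, -2, 0],
    [0, 0, -2, 0]
  ]
}}

```text
time: 12.6
tool_pos: [576.6, -291.4, 39.1]
tcp_rot: [1.664, 1.561, -0.288]
contact_force: [0.3, -0.5, 9.8]
grip_width: 41.6
```

The force rose to 9.8 N at z = 39, close to the predicted flat height of 38. Releasing and backing off to check.

Request:
{"name": "carry_out", "arguments": {
  "rows": [
    [0, 0, 1, 0],
    [0, 0, 1, 0],
    [0, 0, 1, 0],
    [0, 0, 1, 0],
    [0, 0, 1, 0],
    [0, 0, 1, 0]
  ],
  "hand": 62
}}

```text
time: 13.1
tool_pos: [576.3, -291.2, 39.7]
tcp_rot: [1.697, 1.561, -0.255]
contact_force: [-0.1, 0.6, 0.5]
grip_width: 62.1
```

Request:
{"name": "carry_out", "arguments": {
  "rows": [
    [0, 0, 10, 0],
    [0, 0, 30, 0],
    [0, 0, 60, 0],
    [0, 0, 90, 0],
    [-10, 30, 110, 0],
    [-30, 65, 110, 0],
    [-50, 100, 110, 0],
    [-70, 135, 110, 0],
    [-90, 170, 110, 0],
    [-105, 200, 110, 0],
    [-110, 220, 110, 0],
    [-110, 220, 110, 0]
  ]
}}

```text
time: 14.1
tool_pos: [464.7, -67.9, 150.6]
tcp_rot: [1.799, 1.562, -0.15]
contact_force: [-1.2, 0.7, 0.4]
grip_width: 62.0
```

```bash
python3 - <<'E'
from h import *
o=get_obs();print(o["tool_pos"],o["time"],o["contact_force"])
out=[]
S=topix("top",[[548,-280,50]])[0],topix("side",[[548,-280,50]])[0];print(S)
for (n,(x,y)),s in zip((("top",(330,110)),("side",(225,70))),S):
    im=capture(n);cv2.imwrite(f"pics/{n}6.png",im[:,:,::-1])
    g=cv2.cvtColor(im,cv2.COLOR_RGB2GRAY);print(n,g[int(s[1]),int(s[0])-22:int(s[0])+23:2])
    for t in(125,135,140,145,150,155):
        try:print(t,"block z50",blob(im,s,t,n,50,r=35)[0])
        except Exception as e:print(e)
    out.append(cv2.resize(im[y:y+100,x:x+80],None,fx=5,fy=5,interpolation=cv2.INTER_CUBIC))
cv2.imwrite("pics/c7.png",np.hstack(out)[:,:,::-1])
E
```

```text
[464.6595181  -67.87185031 150.63675061] 14.1 [-1.20326007  0.73360089  0.42093215]
(array([386.87563362, 164.2682065 ]), array([274.8684628 , 114.88729625]))
top [ 64  64  65  57  53  51  51  55  77  73  57  56  64 124 158 159 140  64
  26  18  20  26  20]
125 block z50 [ 550.  -277.2  181.5  179.2   -1.6]
135 block z50 [ 550.8 -277.5  183.3  179.4   89.6]
140 block z50 [ 550.8 -277.5  183.3  179.4   89.6]
145 block z50 [ 550.8 -277.5  183.3  179.4   89.6]
150 block z50 [ 550.8 -277.5  183.3  179.4   89.6]
155 block z50 [ 550.8 -277.5  183.3  179.4   89.6]
side [ 36  35  36  36  33  66 157 158 147 149 148 147 150 151 100 122 134  48
 133  76 142  82  33]
125 block z50 [ 608.8 -338.1  259.2  179.7  -68.7]
135 block z50 [ 563.  -310.   144.2   98.1   86.3]
140 block z50 [ 562.6 -308.3  140.2   95.4   86.6]
145 block z50 [ 563.  -292.   114.7   81.8  -17. ]
150 block z50 [ 550.5 -302.4  367.1  263.8  -68.9]
155 block z50 [ 550.5 -302.4  367.1  263.8  -68.9]
```

View pics/c7.png

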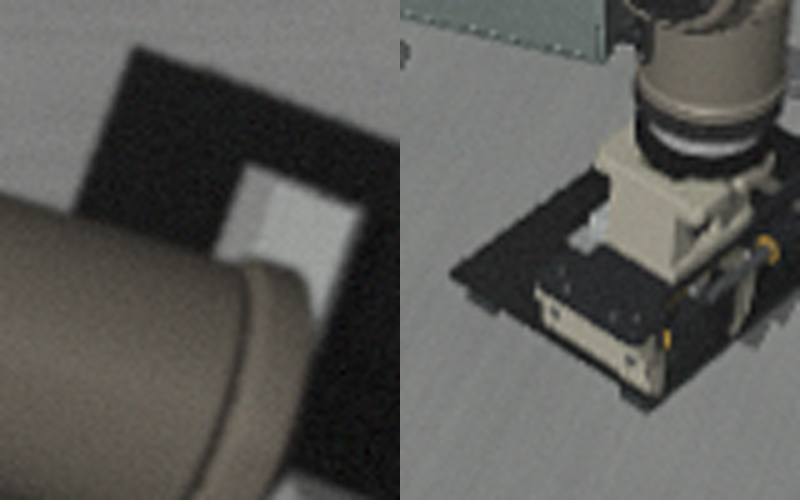

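The arm still hides much of the block, so I need a pose with a clear view. The saved pictures from the (385,79,179) pose may show whether that one is clear.

```bash
python3 - <<'E'
from h import *
for n,s in(("top",(375,165)),("side",(264,117))):
  for k in(0,2):
    im=cv2.imread(f"pics/{n}{k}.png")[:,:,::-1].copy();print(n,k,blob(im,s,110,n,30,r=35)[0])
E
```

```text
top 0 [ 548.5 -280.6   97.9   62.   -21.8]
top 2 [ 548.7 -280.5   98.7   62.7  -21.7]
side 0 [ 546.8 -278.2   99.6   63.3  -21.8]
side 2 [ 547.  -278.2   99.9   63.7  -21.4]
```

Request:
{"name": "carry_out", "arguments": {
  "rows": [
    [-16, 30, 10, 0],
    [-36, 65, 20, 0],
    [-55, 100, 30, 0],
    [-70, 130, 30, 0],
    [-80, 147, 30, 0],
    [-80, 147, 30, 0],
    [-80, 147, 30, 0]
  ]
}}

```text
time: 14.78
tool_pos: [387.6, 75.8, 181.2]
tcp_rot: [1.664, 1.558, -0.285]
contact_force: [-0.1, -0.2, 0.3]
grip_width: 61.9
```

```bash
python3 - <<'E'
from h import *
out=[]
for n,(x,y),sl in(("top",(330,110),(548.8,-280.7)),("side",(225,70),(546.8,-278.5))):
    im=capture(n);cv2.imwrite(f"pics/{n}7.png",im[:,:,::-1])
    v=cv2.resize(im[y:y+100,x:x+80],None,fx=5,fy=5,interpolation=cv2.INTER_CUBIC)
    a=np.radians(-21.8);R=np.array([[np.cos(a),-np.sin(a)],[np.sin(a),np.cos(a)]])
    for z,col in((50,(255,0,0)),(30,(0,255,0))):
        q=topix(n,[[*(np.array(sl)+R@d),z] for d in((40,21),(40,-21),(-40,-21),(-40,21))])
        for p in q:cv2.circle(v,tuple(np.int32((p-[x,y]+.5)*5)),2,col,-1)
    out.append(v)
    s=topix(n,[[*sl,50]])[0]
    for t in(115,130,135,140,145,150):print(n,t,blob(im,s,t,n,50,r=35)[0])
cv2.imwrite("pics/c8.png",np.hstack(out)[:,:,::-1])
E
```

```text
top 115 [ 546.  -273.6   96.3   60.4  -21.4]
top 130 [ 551.2 -280.2   79.7   45.7  -21.1]
top 135 [ 550.8 -280.9   78.5   43.3  -21.8]
top 140 [ 550.5 -281.4   77.5   41.9  -22.1]
top 145 [ 550.4 -281.6   76.2   40.4  -22.2]
top 150 [ 550.3 -282.1   74.7   38.5  -23. ]
side 115 [ 512.7 -217.   225.    90.8  -45.2]
side 130 [ 512.5 -216.9  223.3   88.4  -45.6]
side 135 [ 546.  -266.9   88.5   61.   -21.9]
side 140 [ 546.3 -268.1   86.6   57.4  -22.5]
side 145 [ 546.9 -268.6   84.5   55.5  -22.7]
side 150 [ 545.4 -298.7  365.4  263.2  -68.9]
```

View pics/c8.png

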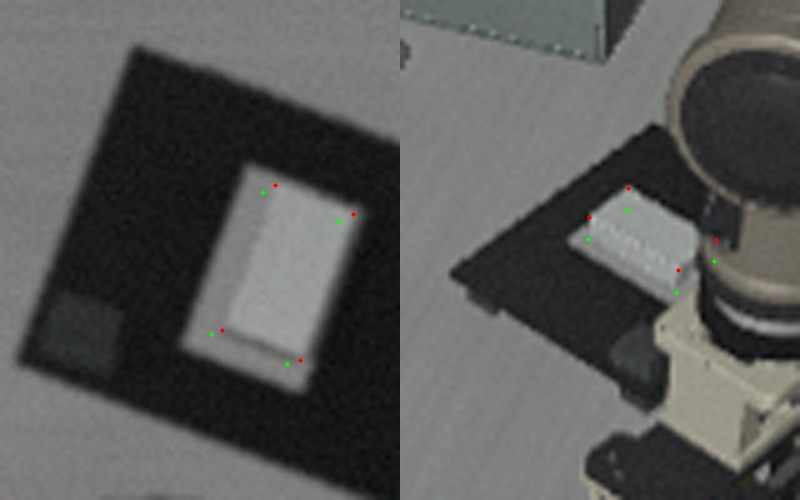

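Both views show the block lying flat and lined up, but slightly off-centre: about 2 mm toward +x and perhaps some toward -y. I'll measure the edges from averaged gradient profiles.

```bash
cat > edges.py <<'E'
from h import *
a=np.radians(-21.8);R=np.array([[np.cos(a),-np.sin(a)],[np.sin(a),np.cos(a)]])
def edges(n,im,c,z,hx,hy,rng=7,side_only=None):
    """edge offsets in slot frame (about c), from mean profiles perpendicular to each edge"""
    g=cv2.cvtColor(im,cv2.COLOR_RGB2GRAY).astype(np.float32);t=np.arange(-rng,rng+.01,.25);res={}
    for k,(d,h,l) in {"+x":((1,0),hx,hy),"-x":((-1,0),hx,hy),"+y":((0,1),hy,hx),"-y":((0,-1),hy,hx)}.items():
        d=np.array(d);e=np.array([-d[1],d[0]]);s=np.linspace(-.7*l,.7*l,40)
        P=(d*(h+t)[:,None])[:,None]+(e*s[:,None])[None]
        w=np.c_[P.reshape(-1,2)@R.T+c,np.full(P.size//2,z)]
        q=topix(n,w).astype(np.float32).reshape(len(t),len(s),2)
        pr=cv2.GaussianBlur(cv2.remap(g,q[...,0],q[...,1],cv2.INTER_LINEAR).mean(1).reshape(-1,1),(1,0) if 0 else (1,9),1.5,sigmaY=1.5).ravel()
        gr=np.gradient(pr);i=np.argmax(np.abs(gr));res[k]=(round(float(t[i]),2),int(pr[0]),int(pr[-1]),round(float(gr[i]),1))
    return res
E
python3 - <<'E'
from edges import *
L=lambda f:cv2.imread(f"pics/{f}.png")[:,:,::-1].copy()
for n,c in(("top",(548.8,-280.7)),("side",(546.9,-278.4))):
    print(n,"margin",edges(n,L(n+"0"),c,30,51,33));print(n,"slot",edges(n,L(n+"0"),c,30,25,7,5))
    print(n,"block",edges(n,L(n+"7"),c,50,40,21))
E
```

```text
top margin {'+x': (0.5, 122, 21, -3.7), '-x': (0.75, 123, 22, -3.8), '+y': (1.25, 122, 21, -3.8), '-y': (0.75, 122, 19, -3.9)}
top slot {'+x': (0.0, 69, 119, 2.4), '-x': (-0.5, 71, 121, 2.1), '+y': (0.5, 70, 121, 1.9), '-y': (0.25, 67, 120, 2.4)}
top block {'+x': (4.75, 151, 47, -3.9), '-x': (-2.0, 154, 128, -2.6), '+y': (-1.0, 151, 128, -1.2), '-y': (2.0, 153, 45, -3.5)}
side margin {'+x': (0.25, 128, 34, -3.5), '-x': (0.75, 129, 30, -3.8), '+y': (1.25, 129, 34, -3.2), '-y': (1.5, 128, 30, -3.2)}
side slot {'+x': (0.5, 64, 126, 2.8), '-x': (-0.75, 67, 125, 2.2), '+y': (-0.5, 76, 126, 1.6), '-y': (-0.5, 58, 126, 2.7)}
side block {'+x': (2.0, 151, 35, -4.3), '-x': (-2.0, 138, 83, -1.8), '+y': (-5.0, 150, 153, 0.6), '-y': (1.0, 152, 31, -3.8)}
```

The block sits about 2 mm toward +x and 1 mm toward -y of the slot centre. That covers the slot but is easy to improve, and plenty of time is left. I'll regrip at the middle and nudge it by about (-1.5,+1.7) mm.

Request:
{"name": "carry_out", "arguments": {
  "rows": [
    [16, -35, 0, 0],
    [32, -71, 0, 0],
    [48, -106, 0, 0],
    [64, -142, 0, 0],
    [80, -178, -10, 0],
    [96, -213, -20, 0],
    [112, -250, -35, 0],
    [128, -284, -50, 0],
    [144, -320, -60, 0],
    [155, -344, -70, 0],
    [161, -356, -75, 0],
    [161, -356, -80, 0],
    [161, -356, -80, 0],
    [161, -356, -80, 0]
  ]
}}

```text
time: 16.05
tool_pos: [548.1, -281.0, 100.3]
tcp_rot: [1.714, 1.56, -0.238]
contact_force: [0.2, 0.5, -0.1]
grip_width: 61.8
```

Request:
{"name": "carry_out", "arguments": {
  "rows": [
    [0.4, 0.9, -15, 0],
    [0.4, 0.9, -30, 0],
    [0.4, 0.9, -42, 0],
    [0.4, 0.9, -50, 0],
    [0.4, 0.9, -56, 0],
    [0.4, 0.9, -60, 0],
    [0.4, 0.9, -62, 0],
    [0.4, 0.9, -62, 0],
    [0.4, 0.9, -62, 0]
  ]
}}

```text
time: 16.8
tool_pos: [548.8, -280.3, 38.7]
tcp_rot: [1.691, 1.559, -0.261]
contact_force: [-0.4, -1.0, 1.0]
grip_width: 62.1
```

Request:
{"name": "carry_out", "arguments": {
  "rows": [
    [0, 0, 0, 0],
    [0, 0, 0, 0],
    [0, 0, 0, 0],
    [0, 0, 0, 0],
    [0, 0, 0, 0],
    [0, 0, 0, 0]
  ],
  "hand": 36
}}

```text
time: 17.3
tool_pos: [548.9, -280.4, 39.0]
tcp_rot: [1.677, 1.559, -0.275]
contact_force: [-0.5, -0.4, 3.3]
grip_width: 41.7
```

Request:
{"name": "carry_out", "arguments": {
  "rows": [
    [-0.8, 0.8, 0, 0],
    [-1.6, 1.7, 0, 0],
    [-1.6, 1.7, 0, 0],
    [-1.6, 1.7, 0, 0],
    [-1.6, 1.7, 0, 0]
  ]
}}

```text
time: 17.72
tool_pos: [547.3, -278.6, 39.0]
tcp_rot: [1.681, 1.559, -0.271]
contact_force: [1.0, 0.5, 0.7]
grip_width: 41.8
```

Request:
{"name": "carry_out", "arguments": {
  "rows": [
    [0, 0, 0, 0],
    [0, 0, 0, 0],
    [0, 0, 0, 0],
    [0, 0, 0, 0],
    [0, 0, 0, 0],
    [0, 0, 0, 0]
  ],
  "hand": 62
}}

```text
time: 18.22
tool_pos: [547.2, -278.6, 38.9]
tcp_rot: [1.686, 1.559, -0.267]
contact_force: [0.7, 0.6, 0.5]
grip_width: 62.1
```

Request:
{"name": "carry_out", "arguments": {
  "rows": [
    [0, 0, 10, 0],
    [0, 0, 30, 0],
    [0, 0, 60, 0],
    [0, 0, 90, 0],
    [-15, 35, 120, 0],
    [-32, 70, 140, 0],
    [-48, 105, 140, 0],
    [-64, 140, 140, 0],
    [-80, 175, 140, 0],
    [-96, 210, 140, 0],
    [-112, 245, 140, 0],
    [-128, 280, 140, 0],
    [-144, 315, 140, 0],
    [-160, 350, 140, 0],
    [-165, 375, 140, 0],
    [-165, 375, 140, 0],
    [-165, 375, 140, 0]
  ]
}}

```text
time: 19.63
tool_pos: [382.1, 97.4, 179.8]
tcp_rot: [1.709, 1.558, -0.239]
contact_force: [-0.0, 0.2, 0.5]
grip_width: 62.3
```

```bash
python3 - <<'E'
from edges import *
for n,(x,y) in(("top",(330,110)),("side",(225,70))):
    im=capture(n);cv2.imwrite(f"pics/{n}8.png",im[:,:,::-1])
    c=(548.8,-280.6) if n=="top" else (546.9,-278.5)
    print(n,"block",edges(n,im,c,50,40,21),"narrow",edges(n,im,c,50,40,21,rng=4))
    s=topix(n,[[*c,50]])[0]
    for t in(135,140,145):print(n,t,blob(im,s,t,n,50,r=35)[0])
o=get_obs();print(o["tool_pos"],o["time"])
im=cv2.imread("pics/top8.png")
for s in((158,167),(214,165)):print("others",blob(im[:,:,::-1].copy(),s,115,"top",60)[0])
v=[cv2.resize(im[110:210,330:410],None,fx=5,fy=5,interpolation=cv2.INTER_CUBIC),cv2.resize(cv2.imread("pics/side8.png")[50:300,150:350],(400,500),interpolation=cv2.INTER_CUBIC)]
cv2.imwrite("pics/c9.png",np.hstack(v))
E
```

```text
top block {'+x': (5.5, 151, 51, -3.4), '-x': (0.0, 155, 121, -2.5), '+y': (0.0, 150, 127, -1.2), '-y': (0.5, 154, 45, -3.4)} narrow {'+x': (3.25, 148, 91, -2.4), '-x': (0.0, 152, 107, -2.5), '+y': (0.0, 151, 128, -1.2), '-y': (0.5, 150, 75, -3.4)}
top 135 [ 549.5 -279.3   79.6   43.6  -21.7]
top 140 [ 549.2 -279.4   78.1   42.1  -21.4]
top 145 [ 548.7 -279.5   76.3   40.7  -21.5]
side block {'+x': (0.0, 151, 32, -4.6), '-x': (1.5, 147, 55, -2.4), '+y': (-3.75, 148, 154, 0.6), '-y': (0.25, 152, 31, -4.1)} narrow {'+x': (0.0, 136, 35, -4.6), '-x': (1.5, 135, 73, -2.4), '+y': (-3.0, 153, 157, 0.5), '-y': (0.25, 139, 40, -4.1)}
side 135 [ 543.2 -264.7   93.1   61.   -22.2]
side 140 [ 543.9 -265.5   90.6   58.7  -22.5]
side 145 [ 544.4 -265.9   88.7   56.8  -23. ]
[382.68843445  96.01505816 179.46231652] 19.7333
others [523.4 286.7  80.3  43.1  16.7]
others [559.1 165.1  80.3  16.7  16.4]
```

The edge profiles now put the block within about 0.5–1 mm of the slot centre. Its yaw is about -21.5° against -21.8° for the slot, and the other two blocks haven't moved. Handing in.

```bash
python3 -c "
from plant import *
print(close_job())"
```

```text
the job is handed in; nothing more can be done
None
```

The plain block is lying flat on the black panel, covering the slot, and the job is handed in. The robot clock read 19.7 s at the last check, and nothing was touching the arm or gripper.

I pressed the block's -x end with shut fingers until it tipped. I then gripped the raised end (opening 41.8 mm), carried it over and lowered it until it lay flat. The highest contact force I read was about 10 N.

The first placing was about 2 mm off lengthwise and 1 mm sideways. I regripped at the middle and slid it into line.

**Last checks:**
- **Centring:** the reliable edges are within about 0.5 mm of where a centred block should be. The side camera's -x edge read 1.5 mm out.
- **Alignment:** block yaw is about -21.5° against -21.8° for the slot.
- **Other blocks:** the holed and grooved blocks have not moved in their pockets.

**Checks that failed or disagreed:**
- The top camera's +x edge and the side camera's +y edge could not be told apart from the margin and the block's own side wall, so I left both out.
- The two cameras differ by about 2–3 mm in absolute position, so I judged centring within each camera rather than between them.
- I had used all 12 picture views, so the final placing was checked by measurement only. The last picture I saw was from before the small correction, and it showed the block flat.

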